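# Put the stationery back on its organiser tiles

### The job

Tidy the desk: put the pink highlighter, the blue highlighter, the small tape roll and the glue stick each into the recess of the grey organiser tile that matches it: each highlighter lying in the long recess of its own colour, the tape roll flat in the round recess with the tape-coloured ring, and the glue stick standing upright in the small round recess with the red disc. Leave the coffee mug standing where it is.

Things in the scene. Friction and masses are not known exactly. Their poses are not given: they have to be found in the camera images.
- pink_marker: loose capped pink highlighter, 14 mm wide x 130 mm long x 12 mm high, about 16 g, lying on its side on the desk. Origin: centre of its underside; y along the barrel, z up. Take it across the barrel, in the middle. (The yellow and green highlighters at the back are not part of the job.)
- blue_marker: loose capped blue highlighter, 14 mm wide x 130 mm long x 12 mm high, about 16 g, lying on its side on the desk. Origin: centre of its underside; y along the barrel, z up. Take it across the barrel, in the middle
- tape: loose beige roll of adhesive tape lying flat, 60 mm outer diameter, 19 mm high. Origin: centre of its underside; z up. Take it across the outside. (The larger, 100 mm roll at the far right is not part of the job.)
- glue: loose glue stick standing upright: white barrel with a red cap on top, 27 mm diameter, 94 mm high. Origin: centre of its underside; z up. Take it across the cap or barrel from above
- pink_tile: fixed mid-grey organiser tile, 42 x 156 x 6.5 mm, lying flat on the desk, with an open-topped rectangular recess 30 x 146 mm, 2.5 mm deep, whose floor is pink all over. Origin: centre of the tile's underside (recess floor 4 mm above it, tile top 6.5 mm above it); y along the tile, z up
- blue_tile: fixed mid-grey organiser tile, 42 x 156 x 6.5 mm, lying flat on the desk, with an open-topped rectangular recess 30 x 146 mm, 2.5 mm deep, whose floor is blue all over. Origin: centre of the tile's underside (recess floor 4 mm above it, tile top 6.5 mm above it); y along the tile, z up
- tape_tile: fixed mid-grey square organiser tile, 92 x 92 x 6.5 mm, lying flat on the desk, with an open-topped round recess of 76 mm diameter, 2.5 mm deep, in the middle; on its floor a beige ring of 60 mm outer diameter shows the tape roll's place. Origin: centre of the tile's underside (recess floor 4 mm above it, tile top 6.5 mm above it); z up
- glue_tile: fixed mid-grey square organiser tile, 60 x 60 x 6.5 mm, lying flat on the desk, with an open-topped round recess of 43 mm diameter, 2.5 mm deep, in the middle; on its floor a red disc of 27 mm diameter shows the glue stick's place. Origin: centre of the tile's underside (recess floor 4 mm above it, tile top 6.5 mm above it); z up
- coffee_mug: loose speckled white mug with black coffee, a bystander to be left alone: body about 80 mm in diameter, 95 mm high, 117 mm long with its handle. Origin: about the middle of this 117 mm length, at the underside; the handle points to its -y; z up
Mind the look-alikes: they are no part of the job. There is more than one size of the glue; the one meant has the size given above. What is shaped like the tape but purple is not meant.

How it is judged:
By the outcome, as a careful person would: the job done as asked, in the order asked, and still so for the second after the job is handed in, with the robot touching nothing.
It also fails if it takes over 128 s, if anything falls off the work surface, if the arm or the gripper's body presses on something with over 40 N, if the wrist force passes 120 N, or if a joint passes its speed limit or range.

### The arm

A 6-joint arm with a two-finger parallel gripper is mounted at the origin on a cart in front of the work surface, level with it; the furniture and walls round the work are solid. World frame = base frame: x ahead of the robot, y to its left, z up, the work surface at z = 0. Lengths are in m, angles in rad, forces in N, time in s.
With the tool pointing down it reaches from about 0.375 to 0.925 m from the base axis. Payload 5.7 kg.
Tool frame: the origin (TCP) lies midway between the tips of the shut fingers; the grasp point (between the pads) lies 19 mm behind it; z points along the fingers, y is the line along which they close (so a half turn about z gives the same grasp; the last joint's range is limited). The gripper opens to 88 mm and grips with 3 to 60 N. Pads are 20 mm wide; open, the fingers measure 115 mm over their backs; the gripper's body (75 mm by 178 mm) begins 61 mm behind the grasp point.
Start: joints at [1.234, 0.359, 1.51, -0, 1.272, -0.115], TCP at [0.132, 0.585, 0.223] pointing down, gripper open.
Joint ranges: [-2.97, 2.97], [-1.01, 2.36], [0.21, 2.38], [-0.96, 4.11], [0.2, 2.71], [-2.98, 2.98]. Speed limits (rad/s): [2.39, 2.39, 3.14, 3.14, 3.14, 3.14].

### API

Orientations are given as a unit quaternion [x, y, z, w].
In Python, from bench import move_ptp, servo_line, goto_joints, move_gripper, sleep, inverse_kinematics, capture, PlanningError, close_job, spot_in, silhouettes, current_clock, current_joint_pos, current_qvel, current_joint_torque, current_position, current_orientation, current_force, current_torque, current_finger_gap, current_grip_force gives the robot as it stands. Calls block until the motion is done:
- move_ptp(position, orientation): joint-space move of the TCP to a pose.
- servo_line(position, orientation=None, rate=0.15, contact_N=None): straight line of the TCP; orientation=None keeps the orientation; rate is the mean speed in m/s. With contact_N (N) it stops when the force on the tool has changed by that much, and returns True; else False.
- goto_joints(angles): joint-space move.
- move_gripper(opening): finger opening in m; the grip force is fixed at half the most; returns when the fingers have stopped.
- sleep(seconds).
- inverse_kinematics(position, orientation): joint angles nearest the present ones, or None.
- capture(name): name is "side" or "top" or "wrist"; returns a dict with "image" (400x640x3 uint8, blue, green, red), "range_z" (400x640 float32, m along the optical axis (not along the pixel's ray), 0 where there is no reading), "intrinsics" (3x3 intrinsics, pixels), "k1" (the pictures are not rectified: a ray, as slopes to the right and down, at radius r is drawn at 1 + k1 r^2 times it, then the intrinsics apply), "R" (3x3) and "t" (3): a world point X has camera coordinates R X + t. Camera axes: x right, y down, z forward; pixel columns grow to the right and rows downward; lengths in m; the calibration is good to about 2 mm. A picture is of the moment at which its call begins.
A pose or a line that the arm cannot do raises PlanningError and nothing moves.
- close_job(): hands the job in; it is judged then, once.
Trained networks look in the newest picture that a camera, given by its name, has taken for a name from the list of things; names that differ only in an ending like _2 or _b are one class to them, and where a whole thing is asked for, a point or a joint stands for the part that bears it (a point fixed in the world has none). Each returns a list of dicts, best first, with "conf" (0 to 1); they miss things now and then, are a little off and sometimes report something else, mostly with a low value. They report only what shows in the picture. A call takes as long as a camera call. They do not tell look-alikes from the thing itself.
- spot_in(camera, query): "xy" ([column, row] in pixels, amid what is visible of it).
- silhouettes(camera, query): "region" (400x640 bool, what is visible of it) and "xy" ([column, row] in pixels, amid what is visible of it).
Readings, each from a call of its own:
- current_clock(): time.
- current_joint_pos(): joint angles.
- current_qvel(): joint speeds.
- current_joint_torque(): joint torques, N m.
- current_position(): TCP position.
- current_orientation(): TCP orientation.
- current_force(): force on the tool from outside, world axes, zero at the start.
- current_torque(): the same for the moment, N m.
- current_finger_gap(): finger opening in m.
- current_grip_force(): force on a finger pad.
Only numpy, scipy, OpenCV 4.12 (cv2) and the standard library are available. Lean on these libraries where they do the work, as an engineer would, in place of code of your own. Each camera call takes 0.05 s, during which the arm holds its last target. There are 200 camera calls.

## Working session

There is one attempt and no reset: what is moved stays moved. The work goes in short steps, each a Python script; the robot and the scene stay as the last script left them, time stands still between calls to the robot, and variables do not carry over. Pictures are saved under pics/ and viewed, at most 14 in all, crops included, and the job is handed in when it is done.

```bash
mkdir -p pics
python3 - <<'E'
from bench import *
import cv2
for n in ("top","side"):
    c=capture(n); cv2.imwrite(f"pics/{n}0.png",c["image"]); print(n,c["intrinsics"].tolist() if hasattr(c["intrinsics"],'tolist') else c["intrinsics"],c["k1"],c["R"],c["t"])
    for q in "pink_marker blue_marker tape glue pink_tile blue_tile tape_tile glue_tile coffee_mug".split():
        print(q,[(round(float(d["conf"]),2),[int(v) for v in d["xy"]]) for d in spot_in(n,q)])
print(current_clock())
E
```

```text
top [[396.4194507761658, 0.0, 313.8167110173448], [0.0, 396.4194507761658, 203.8886275258336], [0.0, 0.0, 1.0]] -0.05676983779160962 [[ 0.01081295 -0.9998465   0.01378636]
 [-0.99860452 -0.01151019 -0.05154145]
 [ 0.05169222 -0.0132098  -0.99857569]] [-0.04117575  0.47616     1.14500595]
pink_marker [(0.63, [243, 179]), (0.49, [379, 168])]
blue_marker [(0.74, [356, 223])]
tape [(0.81, [431, 175]), (0.6, [433, 211]), (0.52, [190, 215])]
glue [(0.53, [422, 227])]
pink_tile [(0.8, [245, 177]), (0.42, [258, 219])]
blue_tile [(0.65, [186, 179]), (0.57, [245, 176])]
tape_tile [(0.97, [259, 220])]
glue_tile [(0.96, [189, 214])]
coffee_mug [(0.81, [313, 176])]
side [[441.9252605581351, 0.0, 313.28175369202756], [0.0, 441.9252605581351, 204.3744317040217], [0.0, 0.0, 1.0]] -0.029511003833892095 [[ 0.98742948 -0.15643727 -0.02259213]
 [-0.08658617 -0.41578566 -0.9053315 ]
 [ 0.13223411  0.89590718 -0.42410432]] [-0.49483585  0.06898888  1.10522235]
pink_marker [(0.63, [361, 255]), (0.45, [331, 201])]
blue_marker []
tape [(0.81, [323, 313]), (0.61, [280, 169]), (0.56, [381, 301])]
glue [(0.92, [292, 272]), (0.55, [283, 263])]
pink_tile []
blue_tile [(0.52, [311, 166]), (0.49, [290, 272])]
tape_tile [(0.73, [277, 199])]
glue_tile [(0.59, [278, 169])]
coffee_mug [(0.77, [330, 199])]
1.0
```

Run:
```python
import cv2
a=cv2.imread("pics/top0.png"); cv2.imwrite("pics/top0c.png",cv2.resize(a[110:310,150:480],None,fx=2.4,fy=2.4,interpolation=cv2.INTER_CUBIC))
a=cv2.imread("pics/side0.png"); cv2.imwrite("pics/side0v.png",a)
```

```text
(no output)
```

View pics/top0c.png

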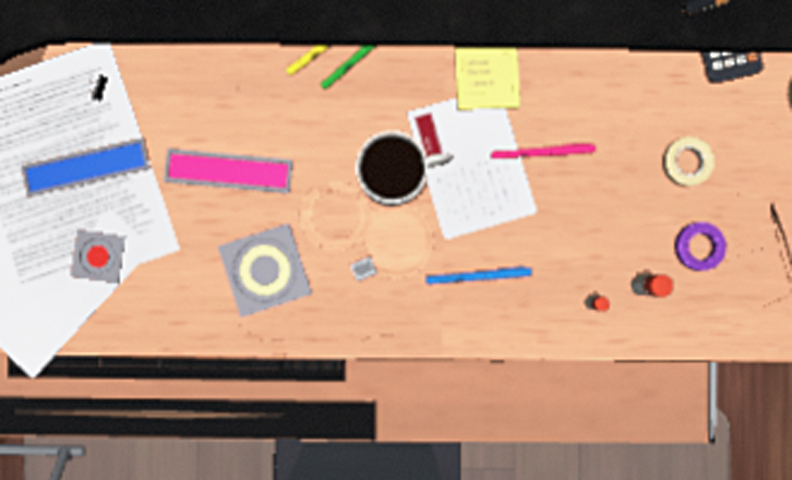

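View pics/side0.png

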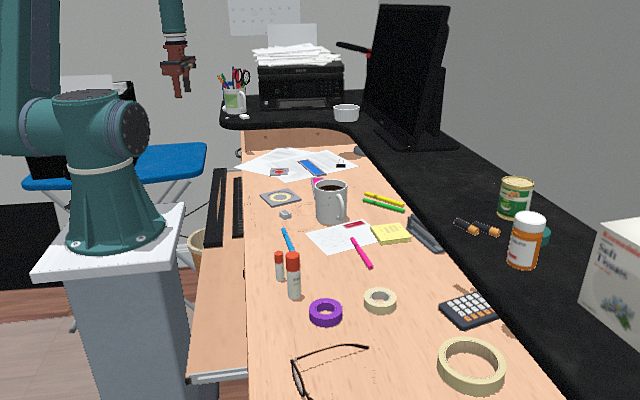

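The top crop (scale 2.4, offset 150,110) shows:
- **Pink marker:** (376,173).
- **Blue marker:** (349,225).
- **Rolls:** beige at (437,177), purple at (442,212).
- **Glue sticks:** taller at (425,229), smaller at (400,236).
- **Tiles:** blue (185,180), pink (245,181), tape ring (260,222), glue disc (190,217).
- **Mug:** (313,180).

The side view shows the taller glue at (293,275), the smaller one at (279,265), the beige roll at (380,301), the purple roll at (325,312) and the large roll at (470,365). Next I'll measure sizes and poses.

```bash
cat > h.py <<'E'
from bench import *
import numpy as np, cv2
def rays(c,uv):
    n=cv2.undistortPoints(np.asarray(uv,float).reshape(-1,1,2),np.array(c["intrinsics"],float),np.array([c["k1"],0,0,0.]))[:,0]
    return np.c_[n,np.ones(len(n))]
def at_z(c,uv,z):
    R,t=np.array(c["R"]),np.array(c["t"]); d=rays(c,uv)@R; C=-R.T@t
    return C+d*((z-C[2])/d[:,2])[:,None]
def cloud(c,mask):
    v,u=np.nonzero(mask&(c["range_z"]>0)); z=c["range_z"][v,u].astype(float)
    return (rays(c,np.c_[u,v])*z[:,None]-np.array(c["t"]))@np.array(c["R"])
def blob(c,lo,hi,near):
    m=cv2.inRange(cv2.cvtColor(c["image"],cv2.COLOR_BGR2HSV),lo,hi)
    k,l,s,ce=cv2.connectedComponentsWithStats(m)
    d=np.hypot(*(ce[1:]-near).T); d[s[1:,4]<8]=1e9
    return l==1+d.argmin()
def rect(c,m,z):
    """centre, sizes, yaw of long axis of the mask's outline at height z"""
    v,u=np.nonzero(m); p=at_z(c,np.c_[u,v],z)[:,:2]
    (x,y),(a,b),th=cv2.minAreaRect((p*1000).astype(np.float32))
    if a<b: a,b,th=b,a,th+90
    return np.array([x,y])/1000,(a,b),np.radians(th)
E
python3 - <<'E'
from h import *
c=capture("top")
T={"pink_marker":((160,120,120),(175,255,255),(376,173),.006),"blue_marker":((98,120,100),(115,255,255),(349,225),.006),
"pink_tile":((160,120,120),(175,255,255),(245,181),.004),"blue_tile":((98,120,100),(120,255,255),(185,180),.004),
"tape":((18,40,150),(34,150,255),(437,177),.019),"purple":((125,80,80),(150,255,255),(442,212),.019),"tape_tile":((20,40,170),(34,150,255),(260,222),.004),
"glue_disc":((0,150,130),(8,255,255),(190,217),.004),"glue_big":((0,150,100),(8,255,255),(425,229),.094),"glue_small":((0,150,100),(8,255,255),(400,236),.06)}
for n,(lo,hi,near,z) in T.items():
    m=blob(c,lo,hi,near); P=cloud(c,m); ctr,ab,th=rect(c,m,z)
    print(n,m.sum(),"px",np.argwhere(m).mean(0)[::-1].round(1),"rect",ctr.round(4),np.round(ab,0),"yaw%.3f"%th,"cloud",P.mean(0).round(4),"zpct",np.percentile(P[:,2],[5,50,95]).round(3))
print("desk",np.median(cloud(c,np.pad(np.ones((8,8),bool),((245,147),(330,302))))[:,2]))
m=silhouettes("top","coffee_mug")[0]["region"];P=cloud(c,m);print("mug",P.min(0),P.max(0))
s=capture("side")
for near in ((293,262),(279,257)):
    m=blob(s,(0,150,100),(8,255,255),near);P=cloud(s,m);print("side glue",m.sum(),P.mean(0).round(3),P[:,2].min(),P[:,2].max())
cv2.imwrite("pics/crop1.png",np.hstack([cv2.resize(c["image"][150:250,380:480],(400,400),interpolation=cv2.INTER_CUBIC),cv2.resize(s["image"][240:340,250:350],(400,400),interpolation=cv2.INTER_CUBIC)]))
E
```

```text
pink_marker 148 px [377.6 172.6] rect [ 0.571  -0.2193] [126.  12.] yaw1.676 cloud [ 0.5714 -0.2233  0.0091] zpct [0.004 0.009 0.014]
blue_marker 130 px [349.5 224.4] rect [ 0.418  -0.1399] [124.   9.] yaw1.661 cloud [ 0.4179 -0.1413  0.0096] zpct [0.006 0.009 0.013]
pink_tile 482 px [244.6 180.7] rect [0.5432 0.1691] [145.  29.] yaw1.491 cloud [0.5433 0.1692 0.003 ] zpct [-0.001  0.003  0.007]
blue_tile 468 px [185.  179.2] rect [0.5458 0.3457] [145.  29.] yaw1.808 cloud [0.546  0.346  0.0027] zpct [-0.001  0.003  0.006]
tape 201 px [437.  176.5] rect [ 0.5605 -0.3983] [58. 57.] yaw0.794 cloud [ 0.5617 -0.3985  0.0158] zpct [-0.002  0.017  0.021]
purple 228 px [441.5 212.2] rect [ 0.4554 -0.4104] [57. 56.] yaw1.567 cloud [ 0.4563 -0.411   0.0165] zpct [0.01  0.017 0.021]
tape_tile 218 px [259.9 222. ] rect [0.4221 0.1213] [58. 58.] yaw0.800 cloud [0.422  0.1218 0.003 ] zpct [0.    0.003 0.006]
glue_disc 56 px [190.3 216.5] rect [0.4357 0.3263] [21. 21.] yaw1.583 cloud [0.4357 0.3273 0.0027] zpct [-0.     0.003  0.006]
glue_big 71 px [424.8 228.7] rect [ 0.4073 -0.3376] [25. 22.] yaw1.570 cloud [ 0.4081 -0.3392  0.0915] zpct [0.086 0.092 0.095]
glue_small 29 px [400.2 236. ] rect [ 0.3867 -0.278 ] [17. 11.] yaw1.579 cloud [ 0.3867 -0.2784  0.0607] zpct [0.056 0.061 0.064]
desk -0.001321731690853097
mug [ 0.49971623 -0.0989882  -0.00466461] [0.59626687 0.00917581 0.09786915]
side glue 248 [ 0.408 -0.351  0.083] 0.064067944257804 0.0963773290786051
side glue 87 [ 0.387 -0.287  0.056] 0.04397445455280323 0.06497191532906985
```

View pics/crop1.png

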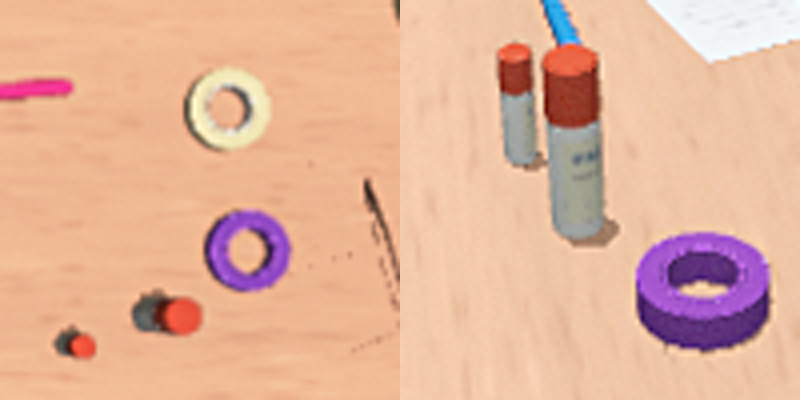

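**Glue:** the candidates are the tall one at (425,229) and the small one at (400,236). The tall one fits, since its top is at about 94 mm and the other's is at about 62 mm. **Tape:** the candidates are beige at (437,177), purple at (442,212) and the large roll at the far right. The beige one fits, at about 58 mm across and 19 mm high. The crop confirms both. I'll start with the pink marker.

```bash
cat >> h.py <<'E'
from scipy.spatial.transform import Rotation
HI=.21
def quat(a):
    s,c=np.sin(a),np.cos(a)
    return Rotation.from_matrix(np.array([[-s,c,0],[c,s,0],[0,0,-1]])).as_quat()
def best(p,a):
    q0=np.array(current_joint_pos()); o=[]
    for k in (0,np.pi):
        j=inverse_kinematics(p,quat(a+k))
        if j is not None: o.append((np.abs(np.array(j)-q0).max(),quat(a+k)))
    return min(o,key=lambda t:t[0])[1]
def pick(xy,a,z,opening=.088,hi=HI):
    move_gripper(opening); p=[*xy,hi]; q=best(p,a); move_ptp(p,q)
    servo_line([*xy,z+.03],rate=.2)
    print("contact",servo_line([*xy,z],rate=.05,contact_N=8),"z",current_position()[2])
    move_gripper(0); print("gap",current_finger_gap(),"grip",current_grip_force())
    servo_line([*xy,hi],rate=.2); print("gap",current_finger_gap(),"t",current_clock())
def place(xy,a,z,opening,hi=HI):
    p=[*xy,hi]; move_ptp(p,best(p,a)); servo_line([*xy,z+.03],rate=.2)
    print("contact",servo_line([*xy,z],rate=.04,contact_N=6),"z",current_position()[2],"gap",current_finger_gap())
    sleep(.3); move_gripper(opening); sleep(.3); servo_line([*xy,hi],rate=.15); print("t",current_clock())
E
python3 - <<'E'
from h import *
pick((.571,-.2193),1.676-np.pi/2,.005,.05)
place((.5432,.1691),1.491-np.pi/2,.0095,.03)
E
```

```text
contact False z 0.004866563561742695
gap 0.011114573110104702 grip 29.92731699021533
gap 0.011648896985595191 t 8.75
contact True z 0.009064947515919863 gap 0.011524059823177363
t 14.55
```

Run:
```python
from h import *
c=capture("wrist"); cv2.imwrite("pics/w1.png",c["image"])
```

```text
(no output)
```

View pics/w1.png

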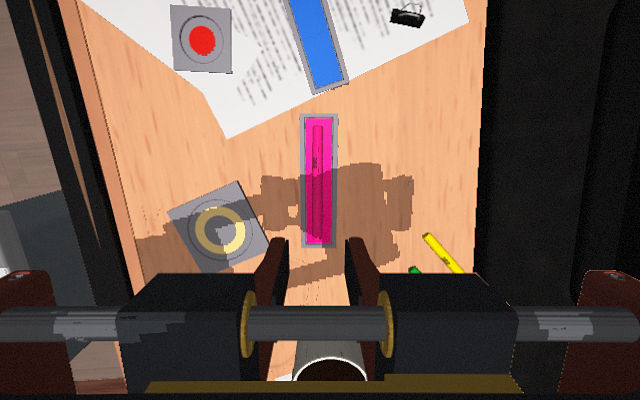

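The wrist view shows the pink marker in the pink recess, rows 124–246. Its near end is close to the wall at row 246, so I'll enlarge that.

Run:
```python
import cv2
a=cv2.imread("pics/w1.png")[105:255,280:360]; cv2.imwrite("pics/w1c.png",cv2.resize(cv2.convertScaleAbs(a,alpha=1.1),None,fx=4,fy=4,interpolation=cv2.INTER_CUBIC))
```

```text
(no output)
```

View pics/w1c.png

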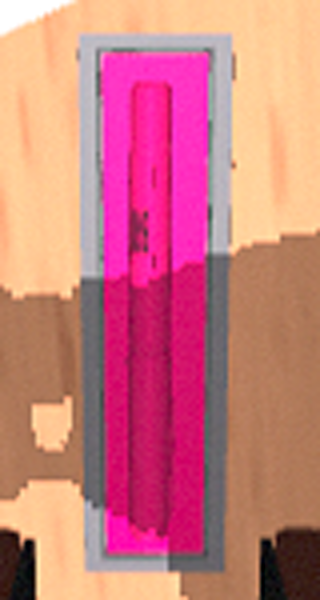

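The pink marker lies flat inside its recess, with a gap on every side. The blue marker and the tape are next.

Run:
```python
from h import *
pick((.418,-.1399),1.661-np.pi/2,.005,.05)
place((.5458,.3457),1.808-np.pi/2,.0095,.03)
b=capture("wrist")["image"]
pick((.5605,-.3983),np.pi/2,.006)
place((.4221,.1213),np.pi/2,.0105,.08)
t=capture("wrist")["image"]
cv2.imwrite("pics/bt.png",np.hstack([b[60:300,180:480],t[60:300,180:480]]))
```

```text
contact False z 0.00486319933017049
gap 0.011289993188284388 grip 29.935703887604177
gap 0.011353557803658577 t 20.0333
contact True z 0.009077283995501142 gap 0.011360598711593728
t 26.2
contact False z 0.005864659285918353
gap 0.058553988400003434 grip 30.00484013926325
gap 0.058659606336810693 t 33.3833
contact True z 0.010125412342946075 gap 0.0585318366639362
t 39.7
```

View pics/bt.png

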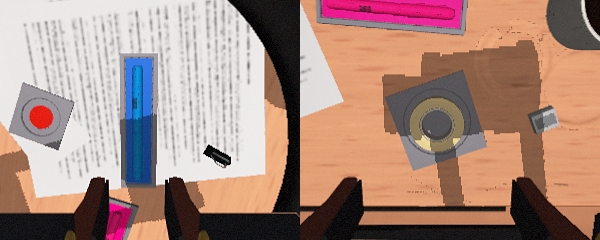

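The wrist views show the blue marker inside its recess and the tape roll flat in the round one. The glue is next.

Run:
```python
from h import *
pick((.4075,-.3385),0.,.055,.06)
place((.4357,.3268),0.,.0595,.05,hi=.25)
w=capture("wrist")["image"]
move_ptp([.45,-.25,.3],best([.45,-.25,.3],0.))
c=capture("top"); s=capture("side")
m=blob(c,(0,150,100),(8,255,255),(190,217));P=cloud(c,m);print(rect(c,m,.098),P.mean(0),np.percentile(P[:,2],[5,50,95]))
P=cloud(c,silhouettes("top","coffee_mug")[0]["region"]);print("mug",P.min(0),P.max(0))
big=lambda a,z:cv2.resize(a,z,interpolation=cv2.INTER_CUBIC)
cv2.imwrite("pics/fin.png",np.vstack([big(c["image"][150:250,150:350],(800,400)),np.hstack([big(s["image"][140:220,240:360],(300,200)),big(w[60:260,170:470],(300,200))]+[np.zeros((200,200,3),np.uint8)])]))
```

```text
contact False z 0.05488058697564081
gap 0.02625030152000793 grip 29.999905228614807
gap 0.026622916451545093 t 45.0333
contact True z 0.05904516662673064 gap 0.02668283944511999
t 51.7083
(array([0.43757211, 0.29016772]), (14.638713836669922, 3.015782594680786), np.float64(0.40641705776323594)) [0.43987193 0.31799055 0.00360264] [0.00056315 0.00402569 0.0058318 ]
mug [ 0.49993199 -0.10211768 -0.00291718] [0.59614156 0.00921211 0.09858641]
```

View pics/fin.png

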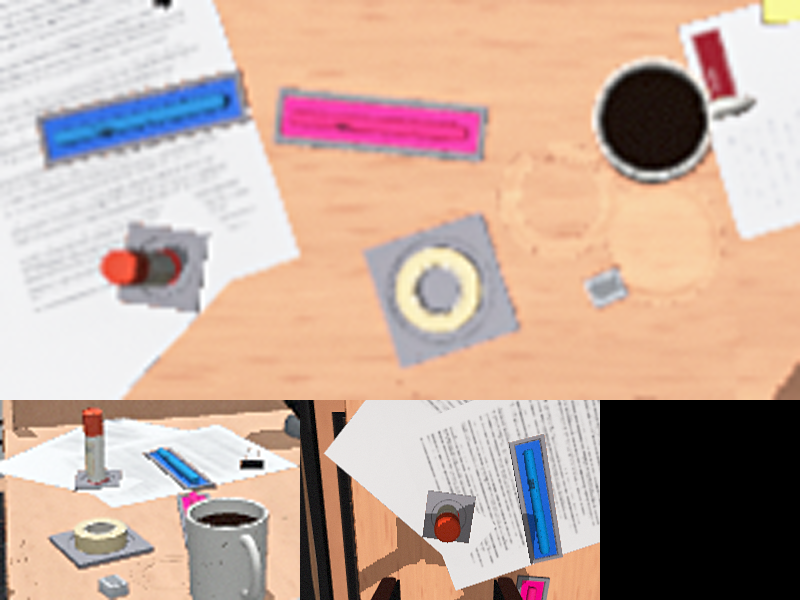

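All four are in their recesses and the mug hasn't moved. The colour blob picked up the disc instead of the cap, so I'll measure the cap at about (181,217) to check the glue's position before handing in.

Run:
```python
from h import *
c=capture("top"); m=blob(c,(0,150,100),(8,255,255),(181,217));P=cloud(c,m);r=rect(c,m,.098)
print(r,P.mean(0),np.percentile(P[:,2],[5,50,95]))
if np.hypot(*(r[0]-[.4357,.3268]))<.006 and .09<np.median(P[:,2])<.1: print(close_job())
```

```text
(array([0.43384137, 0.32694611]), (21.87160873413086, 18.934673309326172), np.float64(1.583353116770458)) [0.43422527 0.32752044 0.09625267] [0.09159549 0.09676162 0.10006055]
the job is handed in; nothing more can be done
None
```

The job is handed in: both highlighters, the tape roll and the glue stick are each in their matching recess, and the mug is standing where it was; the last robot clock reading was about 52 s, just before the final checks.

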